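# Swing the bus bar home against its bumper and lock it with the keeper

## Robot

A 6-joint arm with a two-finger parallel gripper is mounted at the origin on the work surface. World frame = base frame: x ahead of the robot, y to its left, z up, the work surface at z = 0. Lengths are in m, angles in rad, forces in N, time in s.
With the tool pointing down it reaches from about 0.225 to 0.875 m from the base axis. Payload 3.4 kg.
Tool frame: the origin (TCP) lies between the finger pads; the fingertips stand 8 mm ahead of it and the grasp point (between the pads) lies 11 mm behind it; z points along the fingers, y is the line along which they close (so a half turn about z gives the same grasp; the last joint's range is limited). The gripper opens to 85 mm and grips with 20 to 120 N. Pads are 22 mm wide; open, the fingers measure 114 mm over their backs; the gripper's body (76 mm by 85 mm) begins 54 mm behind the grasp point. The pads swing forward as they close: fully open they stand 13 mm farther back than shut.
Start: joints at [-1.426, 0.276, 1.505, -0, 1.361, -0.121], TCP at [0.151, -0.555, 0.239] pointing down, gripper open.
Joint ranges: [-2.89, 2.89], [-0.75, 2.08], [0.22, 2.7], [-1.18, 4.32], [0.11, 2.71], [-2.7, 2.7]. Speed limits (rad/s): [2.57, 2.57, 3.14, 3.14, 3.14, 3.14].

## Interface

Orientations are given as a unit quaternion [w, x, y, z].
In Python, from rig import manip, optics, finder gives the robot as it stands.
- The arm moves only by the tool servo_tool, never from a script. Its argument "increments" is a list of rows, each a list of 7 numbers: the shift along the tool's x, y, z in cm, then the turn, a rotation vector about the tool's x, y, z in degrees, then the closure, from -1 (fully open) to 1 (shut). In form: [[x, y, z, rx, ry, rz, gripper], ...]. A call has exactly 5 rows; each row shifts and turns the commanded pose from where the row before left it, along the tool's axes as they then stand; what a row does not reach is not made up. A row lasts 1/10 s, in which the tool goes at most 50 mm and 8.59 degrees, less where a joint would pass 70% of its speed; a pose out of reach is approached as far as the arm can. A call is refused whole if a number of a shift passes 5 or a number of a turn 8.59, either way. A call with a gripper value outside its range is refused whole. The fingers move at their own pace and stop on an object; "squeeze" is the grip in N (left out, the last holds). Time passes only in rows, so rows that do not move let the fingers close, or fill a call up. It gives the time, the measured TCP pose, the force, the opening and the grip force at its end, in the units of the state.
- manip.get_state(): the state, without advancing time (a new reading comes with each control period).
- optics.get_image(name): name is "scene" or "top" or "wrist"; returns the picture (480x640x3 uint8, red, green, blue); there is no depth.
- optics.get_calibration(name): a dict with "fov_y" (degrees; the focal length in pixels is half the picture's height over the tangent of half this angle, whatever the lens; pixels are square), "cx", "cy" (the principal point, pixels), "world_to_cam" (4x4, takes a point from world to camera coordinates). Camera axes: x right, y down, z forward; pixel columns grow to the right and rows downward; lengths in m; the calibration is good to about 2 mm. A picture is of the moment at which its call begins: read the wrist's pose just before it. get_calibration takes no time and is no camera call; for the wrist camera it gives the pose at the moment of the call.
- manip.sign_off(): hands the job in; it is judged then, once.
Trained networks look in the newest picture that a camera, given by its name, has taken for a name from the list of things; names that differ only in an ending like _2 or _b are one class to them, and where a whole thing is asked for, a point or a joint stands for the part that bears it (a point fixed in the world has none). Each returns a list of dicts, best first, with "p" (0 to 1); they miss things now and then, are a little off and sometimes report something else, mostly with a low value. They report only what shows in the picture. A call takes as long as a camera call. They do not tell look-alikes from the thing itself.
- finder.silhouettes(label, camera): "region" (480x640 bool, what is visible of it) and "box" ([centre column, centre row, width, height] in pixels, round what is visible of it).
- finder.tip_of(label, camera): "at" ([column, row] in pixels: a listed point, or the origin of a listed thing).
The state is a dict: "clock": time; "qpos": joint angles; "qd": joint speeds; "effort": joint torques, N m; "position": TCP position; "ee_rot": TCP orientation; "contact_force": force on the tool from outside, world axes, zero at the start; "moment": the same for the moment, N m; "width": finger opening in m; "gripper_force": force on a finger pad.
Only numpy, scipy, OpenCV 4.12 (cv2) and the standard library are available. Lean on these libraries where they do the work, as an engineer would, in place of code of your own. Each camera call takes 0.05 s, during which the arm holds its last target. There are 200 camera calls.

## Task

Swing the copper bus bar round its pin by pushing its free end until it meets the rubber bumper, and press it home there with about 12 N for a full second (never more than 20 N), while the keeper is still drawn back. Then slide the brass keeper up snug against the bar's rear edge, just as gently, so that the bar stays against the bumper. Do not disturb the other things on the desk, and leave everything released.

Things in the scene. Friction and masses are not known exactly. Their poses are not given: they have to be found in the camera images.
- jig: Grey base plate fixed to the desk, 300 x 250 x 12 mm, top 12 mm above the desk. Origin on the desk; +x runs from the pin towards the stop block, +y is the way the bar and keeper are pushed (to the bumper), z up. The plate spans x -150 to 150, y -180 to 70 mm; the keeper's slot is the line x = -8 mm.
- pin (a point): Axis of the fixed 12 mm steel pin, 6 mm above the plate; the bar turns about it. A 25 mm wide round head (top 36 mm above the desk) keeps the bar down on the plate.
- bar: Copper bus bar, flat on the plate, its 13.5 mm hole over the pin (about 1 mm play): 20 mm wide, 12 thick, top 24 mm above the desk, about 0.5 kg. Origin on the hole's axis, underside; +x along the bar to its free end at 230 mm; +y is the front (bumper) side, edges at y = +-10 mm. Friction takes 1 to 4 N of a push at the free end; it stays where left. Starts 17 to 32 degrees short of the plate's x.
- bar_push (a point): Point on the bar's rear edge, 215 mm from the pin and half-way up (18 mm above the desk): the place to push. Axes as the bar's. Nothing else stands on the plate behind it.
- stop_zero (a point): Point on the jig 24 mm above the desk, 205 mm from the pin along plate x. A dark steel stop block (50 wide, 30 mm high) carries a black rubber bumper (19 mm round, facing the bar), adjustable along plate y: the bumper's free face lies 0 to 12 mm beyond this point in +y; the setting is not measured, only felt or seen. The bumper yields 5 N per mm, up to 6 mm. Axes as the plate's.
- keeper (a joint): How far the brass keeper has slid along its slot, in m, growing towards the bumper side; starts at 0 to 0.012 and meets the bar at 0.09 to 0.105. It moves with 1.5 to 2 N of friction, and stays where it is left.
- keeper_face (a point): Middle of the keeper's flat front face (36 mm wide), 8 mm above the plate; this face meets the bar's rear edge about 100 mm from the pin. Axes as the plate's.
- keeper_tab (a point): Point on the rear face of the keeper's upright brass tab (30 mm wide across the slot, 12 thick along it, top 58 mm above the desk), 46 mm above the desk, 32 mm behind the front face. The block below it is 36 x 36 mm, top 27 mm above the desk, reaching 4 mm farther back. Push it along plate +y or take the tab between the fingers. Axes as the plate's.
- insulator: Bystander: green glass insulator, 52 mm across, 56 mm high, standing on the desk; origin at the centre of its foot. Leave it alone.
- relay: Bystander: grey plastic relay, 30 x 36 x 48 mm, standing on the desk; origin at the centre of its foot. Leave it alone.
- socket: Bystander: brass bayonet lamp socket, 38 mm across, 54 mm high, standing on the desk; origin at the centre of its foot. Leave it alone.
Things that resemble listed ones, but are neither listed nor needed, are in the scene too. Several things have the shape of the bar; the one meant has the colours described above.

How it is judged:
On the way, in this order (a step that is already met when the one before it is completed fails the run):
1. with the keeper still back, the bar is pressed on the bumper with 5 to 20 N for most of a second (contact force between bar and bumper_c0 above 5 N and value of joint keeper below 0.04 m), for 0.8 s.
2. the keeper is up against the bar's rear edge (y of keeper_face in the frame of bar above -0.0125 m), for 0.2 s.
At the end, for the whole second after the job is handed in: The bar lies flat and at rest with its front side within 1.5 mm of the bumper, and the keeper's front face is within 2.5 mm of the bar's rear edge (y of bumper_c0 in the frame of bar below 0.0185 m and y of keeper_face in the frame of bar above -0.0125 m and angle between bar's own z axis and vertical below 0.05 rad and linear speed of bar below 0.01 m/s); the robot touches nothing.
It fails at once if the bar is pressed on the bumper with more than 20 N (contact force between bar and bumper_c0 above 20 N).
It fails at once if the keeper is pressed on the bar with more than 20 N (contact force between keeper_c0 and bar above 20 N).
It fails at once if a bystander is moved by more than 10 mm (distance of any of insulator, relay, socket from where it was at the start of the episode above 0.01 m).
It also fails if it takes over 64 s, if anything falls off the work surface, if the arm or the gripper's body presses on something with over 40 N, if the wrist force passes 120 N, or if a joint passes its speed limit or range.

## Working session

There is one attempt and no reset: what is moved stays moved. The work goes in short steps, Python scripts to look and compute and a tool call to move; the robot and the scene stay as the last step left them, time stands still between calls to the robot, and variables do not carry over. Pictures are saved under pics/ and viewed, at most 10 in all, crops included, and the job is handed in when it is done.

Besides the shell and the picture viewer there is one more tool, called by a JSON object that holds its "method" and its "body", one argument or row to a line. servo_tool: Moves the arm, as the interface text tells. Its arguments: {"type":"object","properties":{"increments":{"type":"array","items":{"type":"array","items":{"type":"number"}}},"squeeze":{"type":"number"}},"required":["increments"]}

```bash
mkdir -p pics; cat > h.py <<'E'
from rig import manip, optics, finder
import numpy as np, cv2
def snap(n,f=None):
    c=optics.get_calibration(n); im=optics.get_image(n)
    if f: cv2.imwrite('pics/'+f,im[:,:,::-1])
    return c,im
def ray(c,uv):
    f=240/np.tan(np.radians(c['fov_y'])/2); T=np.array(c['world_to_cam'])
    d=T[:3,:3].T@np.array([(uv[0]-c['cx'])/f,(uv[1]-c['cy'])/f,1]); o=-T[:3,:3].T@T[:3,3]
    return o,d
def atz(c,uv,z):
    o,d=ray(c,uv); return o+d*(z-o[2])/d[2]
def proj(c,p):
    f=240/np.tan(np.radians(c['fov_y'])/2); T=np.array(c['world_to_cam'])
    q=T[:3,:3]@np.array(p)+T[:3,3]; return np.array([c['cx']+f*q[0]/q[2],c['cy']+f*q[1]/q[2]])
E
python3 - <<'E'
from h import *
c,im=snap('top','top1.png')
c2,im2=snap('scene','scene1.png')
Z=dict(jig=0,pin=.018,bar=.012,bar_push=.018,stop_zero=.024,keeper_face=.020,keeper_tab=.046,insulator=0,relay=0,socket=0)
for cam,cc in(('top',c),('scene',c2)):
  print(cam,{k:cc[k] for k in('fov_y','cx','cy')})
  for l,z in Z.items():
    for r in finder.tip_of(l,cam)[:3]:
        print(l,round(r['p'],2),np.round(r['at'],1),np.round(atz(cc,r['at'],z),4))
s=manip.get_state();print(s['clock'],s['position'],s['ee_rot'],s['contact_force'])
E
```

```text
top {'fov_y': 53.060785034648696, 'cx': 328.9701856871031, 'cy': 241.02733570524265}
jig 0.74 [338.2 202.8] [0.6494 0.0285 0.    ]
pin 0.77 [283.8 202.5] [0.6485 0.1346 0.018 ]
bar 0.94 [213.2 321.1] [0.4179 0.2734 0.012 ]
bar_push 0.73 [386.8 240.5] [ 0.5733 -0.0652  0.018 ]
bar_push 0.71 [229.1 260.2] [0.5364 0.2414 0.018 ]
bar_push 0.67 [105.6 339.8] [0.3827 0.4821 0.018 ]
stop_zero 0.7 [387.3 197.7] [ 0.6557 -0.0663  0.024 ]
keeper_face 0.21 [388.  199.9] [ 0.6519 -0.068   0.02  ]
keeper_tab 0.58 [332.9 268.9] [0.5192 0.0389 0.046 ]
insulator 0.97 [232.3 258.7] [0.5394 0.2392 0.    ]
relay 0.88 [455.7 242.7] [ 0.569  -0.2019  0.    ]
socket 0.62 [327.  148.4] [0.7584 0.0503 0.    ]
scene {'fov_y': 48.30696325602193, 'cx': 316.51357480167104, 'cy': 242.64518971007197}
jig 0.58 [295.9 274.4] [0.6429 0.0216 0.    ]
pin 0.89 [346.3 289.1] [0.6375 0.1362 0.018 ]
bar 0.82 [347.7 292. ] [0.6379 0.1398 0.012 ]
bar 0.55 [456.4 250.4] [0.418  0.2758 0.012 ]
bar_push 0.82 [283.2 233. ] [ 0.5695 -0.0598  0.018 ]
bar_push 0.66 [567.8 279.3] [0.3865 0.4929 0.018 ]
bar_push 0.61 [326.8 242.1] [0.5444 0.0351 0.018 ]
stop_zero 0.74 [253.8 255.4] [ 0.6623 -0.0683  0.024 ]
keeper_face 0.9 [323.  244.6] [0.5569 0.0334 0.02  ]
keeper_tab 0.63 [333.1 228.5] [0.5274 0.04   0.046 ]
insulator 0.94 [417.  280.4] [0.5284 0.2379 0.    ]
relay 0.56 [231.7 216.6] [ 0.57   -0.2037  0.    ]
relay 0.28 [275.6 320.8] [0.762  0.0554 0.    ]
socket 0.91 [277.2 318.6] [0.7561 0.055  0.    ]
1.1 [ 0.15105542 -0.55483635  0.2393257 ] [3.18761939e-05 9.91181090e-01 1.32514322e-01 1.51530183e-05] [-0.72669292 -0.39863262  0.23986722]
```

View pics/top1.png

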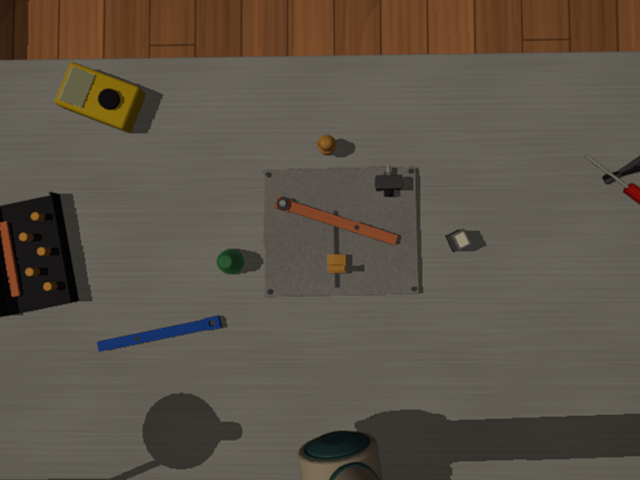

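View pics/scene1.png

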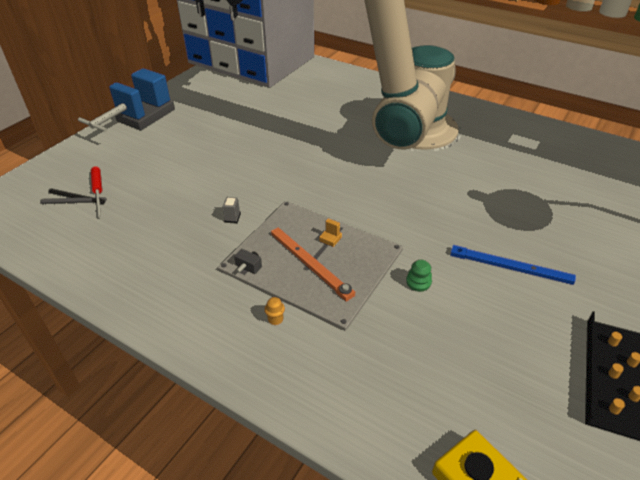

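The top view shows the plate at columns 264–418 and rows 168–297. The pin is at (284,203), the copper bar's free end at (397,239), the bumper at (389,192) and the keeper at (337,263). The scene view shows the same layout, with the blue bar as a decoy. Next I'll refine the plate pose.

```bash
python3 - <<'E'
from h import *
c,im=snap('top')
cv2.imwrite('pics/crop1.png',cv2.resize(im[155:305,255:425,::-1],None,fx=4,fy=4,interpolation=cv2.INTER_CUBIC))
r=finder.silhouettes('jig','top')[0]['region']
m=r.astype(np.uint8); m=cv2.morphologyEx(m,cv2.MORPH_CLOSE,np.ones((25,25)))
cn=max(cv2.findContours(m,0,2)[0],key=cv2.contourArea)
P=np.array([atz(c,p[0],.012)[:2]*1000 for p in cn],np.float32)
print(cv2.minAreaRect(P))
b=cv2.boxPoints(cv2.minAreaRect(P));print(b)
for l in('bar','keeper_tab'):
  for q in finder.silhouettes(l,'top'):
    cn=max(cv2.findContours(q['region'].astype(np.uint8),0,2)[0],key=cv2.contourArea)
    P=np.array([atz(c,p[0],.024)[:2]*1000 for p in cn],np.float32)
    print(l,q['p'],q['box'],cv2.minAreaRect(P),cv2.boxPoints(cv2.minAreaRect(P)).round(1).tolist())
E
```

```text
((591.9427490234375, 26.41687774658203), (250.79678344726562, 300.5415344238281), 1.3919272422790527)
[[ 462.9311   173.59721]
 [ 470.23163 -126.85564]
 [ 720.9544  -120.76346]
 [ 713.6539   179.68939]]
bar 0.72 [334.4, 224.0, 127.1, 44.2] ((607.8499145507812, 24.827903747558594), (222.358154296875, 24.10660171508789), 71.9920654296875) [[562.0, -77.19999694824219], [584.9000244140625, -84.5999984741211], [653.7000122070312, 126.80000305175781], [630.7999877929688, 134.3000030517578]]
bar 0.61 [160.3, 333.4, 122.4, 35.5] ((395.57928466796875, 376.9012451171875), (24.059511184692383, 244.4846954345703), 11.140161514282227) [[360.20001220703125, 494.5], [407.3999938964844, 254.60000610351562], [431.0, 259.29998779296875], [383.79998779296875, 499.20001220703125]]
keeper_tab 0.84 [336.6, 263.1, 19.1, 18.9] ((528.2654418945312, 33.265724182128906), (34.63963317871094, 34.59266662597656), 89.74791717529297) [[510.8999938964844, 16.0], [545.5, 15.899999618530273], [545.5999755859375, 50.5], [511.0, 50.70000076293945]]
keeper_tab 0.2 [340.6, 233.5, 152.0, 128.4] ((591.9523315429688, 26.24297332763672), (247.74179077148438, 295.1831970214844), 0.891936719417572) [[465.79998779296875, 171.89999389648438], [470.3999938964844, -123.30000305175781], [718.0999755859375, -119.4000015258789], [713.5, 175.6999969482422]]
```

View pics/crop1.png

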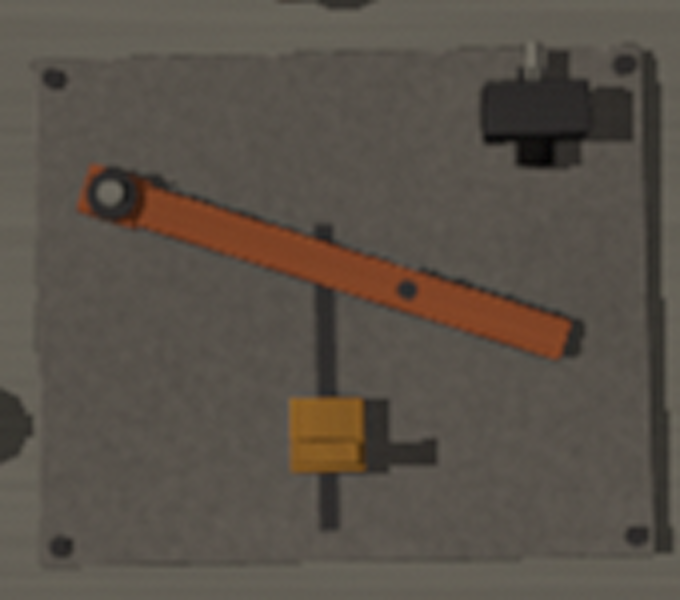

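{"method": "servo_tool", "body": {
  "increments": [
    [0,0,0,0,0,6.9,1],
    [0,0,0,0,0,6.9,1],
    [3,-3.7,0,0,0,0,1],
    [3,-3.7,0,0,0,0,1],
    [3,-3.7,0,0,0,0,1]
  ],
  "squeeze": 40
}}

```text
clock: 1.8
position: [0.2388, -0.4406, 0.2392]
ee_rot: [-0.0, 1.0, 0.012, 0.0]
contact_force: [2.1, -0.4, 0.6]
width: 0.0125
gripper_force: 0.0
```

{"method": "servo_tool", "body": {
  "increments": [
    [3,-3.7,0,0,0,0,1],
    [3,-3.7,0,0,0,0,1],
    [3,-3.7,0,0,0,0,1],
    [3,-3.7,0,0,0,0,1],
    [3,-3.7,0,0,0,0,1]
  ]
}}

```text
clock: 2.3
position: [0.3845, -0.2514, 0.2396]
ee_rot: [0.0, 1.0, 0.012, 0.0]
contact_force: [0.3, -0.0, 0.3]
width: 0.0
gripper_force: 0.0
```

{"method": "servo_tool", "body": {
  "increments": [
    [3,-3.7,0,0,0,0,1],
    [3,-3.7,0,0,0,0,1],
    [3,-3.7,2,0,0,0,1],
    [0,0,0,0,0,0,1],
    [0,0,0,0,0,0,1]
  ]
}}

```text
clock: 2.8
position: [0.4698, -0.14, 0.2195]
ee_rot: [0.0, 1.0, 0.014, -0.001]
contact_force: [0.1, -0.8, 0.6]
width: 0.0003
gripper_force: 0.0
```

{"method": "servo_tool", "body": {
  "increments": [
    [2,-2.5,2,0,0,0,1],
    [2,-2.5,2,0,0,0,1],
    [1.8,-2.4,2,0,0,0,1],
    [0,0,0,0,0,0,1],
    [0,0,0,0,0,0,1]
  ]
}}

```text
clock: 3.3
position: [0.5256, -0.0668, 0.1599]
ee_rot: [0.0, 1.0, 0.012, -0.001]
contact_force: [-1.0, 0.3, 0.2]
width: 0.0003
gripper_force: 0.0
```

```bash
python3 - <<'E'
from h import *
print(manip.get_state()['position'])
c,im=snap('wrist','w1.png')
Z=dict(pin=.018,bar_push=.018,stop_zero=.024,keeper_face=.020,keeper_tab=.046)
for l,z in Z.items():
    for r in finder.tip_of(l,'wrist')[:2]:
        print(l,round(r['p'],2),np.round(r['at'],1),np.round(atz(c,r['at'],z),4))
E
```

```text
[ 0.52555591 -0.06680966  0.15993994]
pin 0.96 [22.7 42.8] [0.6437 0.1369 0.018 ]
bar_push 0.57 [320.6 161.2] [ 0.5699 -0.0661  0.018 ]
stop_zero 0.69 [325.3  35.8] [ 0.652  -0.0671  0.024 ]
keeper_face 0.65 [187.6 187.5] [0.5481 0.0332 0.02  ]
keeper_tab 0.89 [177.9 242. ] [0.5138 0.0341 0.046 ]
```

View pics/w1.png

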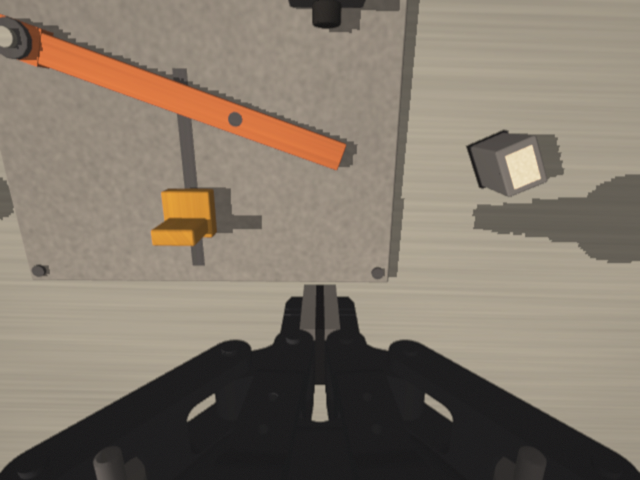

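The wrist view shows the bar's free end at (340,155), the keeper at (185,215) and the bumper tip at (326,20), all consistent with the top view. I'll descend behind the bar.

{"method": "servo_tool", "body": {
  "increments": [
    [0,-0.4,3,0,0,0,1],
    [0,-0.4,4,0,0,0,1],
    [0,0,4,0,0,0,1],
    [0,0,2.6,0,0,0,1],
    [0,0,0,0,0,0,1]
  ]
}}

```text
clock: 4.1
position: [0.5251, -0.0579, 0.0222]
ee_rot: [-0.0, 1.0, 0.012, -0.001]
contact_force: [-0.3, 0.3, 1.5]
width: -0.0001
gripper_force: 0.0
```

{"method": "servo_tool", "body": {
  "increments": [
    [0.5,0,0,0,0,0,1],
    [0.5,0,0,0,0,0,1],
    [0.5,0,0,0,0,0,1],
    [0.3,0,0,0,0,0,1],
    [0,0,0,0,0,0,1]
  ]
}}

```text
clock: 4.6
position: [0.5447, -0.0572, 0.0244]
ee_rot: [0.0, 1.0, 0.013, 0.001]
contact_force: [0.5, -0.3, -0.3]
width: 0.0002
gripper_force: 0.0
```

{"method": "servo_tool", "body": {
  "increments": [
    [0.3,0,0,0,0,0,1],
    [0.4,0,0,0,0,0,1],
    [0.4,0,0,0,0,0,1],
    [0.4,0,0,0,0,0,1],
    [0.4,0,0,0,0,0,1]
  ]
}}

```text
clock: 5.1
position: [0.562, -0.0566, 0.0237]
ee_rot: [-0.0, 1.0, 0.013, -0.001]
contact_force: [-2.7, -0.6, 1.6]
width: 0.0002
gripper_force: 1.3
```

{"method": "servo_tool", "body": {
  "increments": [
    [0.5,0.12,0,0,0,0,1],
    [0.6,0.15,0,0,0,0,1],
    [0.6,0.15,0,0,0,0,1],
    [0.6,0.15,0,0,0,0,1],
    [0.6,0.15,0,0,0,0,1]
  ]
}}

```text
clock: 5.6
position: [0.5926, -0.0634, 0.0238]
ee_rot: [0.0, 1.0, 0.012, 0.0]
contact_force: [-2.0, -1.3, -0.8]
width: -0.0002
gripper_force: 0.8
```

{"method": "servo_tool", "body": {
  "increments": [
    [0.5,0.12,0,0,0,0,1],
    [0.5,0.12,0,0,0,0,1],
    [0.5,0.12,0,0,0,0,1],
    [0.4,0.1,0,0,0,0,1],
    [0.3,0.1,0,0,0,0,1]
  ]
}}

```text
clock: 6.1
position: [0.6145, -0.0678, 0.0239]
ee_rot: [-0.0, 1.0, 0.012, 0.0]
contact_force: [-2.0, 0.6, -0.8]
width: 0.0001
gripper_force: 0.8
```

{"method": "servo_tool", "body": {
  "increments": [
    [0.1,0,0,0,0,0,1],
    [0.1,0,0,0,0,0,1],
    [0.1,0,0,0,0,0,1],
    [0.1,0,0,0,0,0,1],
    [0.1,0,0,0,0,0,1]
  ]
}}

```text
clock: 6.6
position: [0.6191, -0.0682, 0.0239]
ee_rot: [0.0, 1.0, 0.013, 0.0]
contact_force: [-1.2, 0.1, -1.3]
width: 0.0002
gripper_force: 0.7
```

{"method": "servo_tool", "body": {
  "increments": [
    [0.08,0.02,0,0,0,0,1],
    [0.08,0.02,0,0,0,0,1],
    [0.08,0.02,0,0,0,0,1],
    [0.06,0.02,0,0,0,0,1],
    [0,0,0,0,0,0,1]
  ]
}}

```text
clock: 7.1
position: [0.6222, -0.0686, 0.0239]
ee_rot: [-0.0, 1.0, 0.012, 0.0]
contact_force: [-1.1, 0.3, -1.2]
width: -0.0001
gripper_force: 0.6
```

{"method": "servo_tool", "body": {
  "increments": [
    [0.08,0.02,0,0,0,0,1],
    [0.08,0.02,0,0,0,0,1],
    [0.08,0.02,0,0,0,0,1],
    [0,0,0,0,0,0,1],
    [0,0,0,0,0,0,1]
  ]
}}

```text
clock: 7.6
position: [0.6247, -0.0694, 0.024]
ee_rot: [0.0, 1.0, 0.013, 0.0]
contact_force: [-0.6, 1.0, -0.7]
width: -0.0001
gripper_force: 0.6
```

{"method": "servo_tool", "body": {
  "increments": [
    [0.08,0.01,0,0,0,0,1],
    [0.08,0.01,0,0,0,0,1],
    [0.08,0.01,0,0,0,0,1],
    [0,0,0,0,0,0,1],
    [0,0,0,0,0,0,1]
  ]
}}

```text
clock: 8.1
position: [0.6271, -0.0695, 0.024]
ee_rot: [0.0, 1.0, 0.012, 0.0]
contact_force: [-1.8, 1.1, -0.3]
width: -0.0001
gripper_force: 0.7
```

```bash
python3 - <<'E'
from h import *
c,im=snap('top')
cv2.imwrite('pics/crop2.png',cv2.resize(im[165:265,335:425,::-1],None,fx=6,fy=6,interpolation=cv2.INTER_CUBIC))
E
```

```text
(no output)
```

View pics/crop2.png

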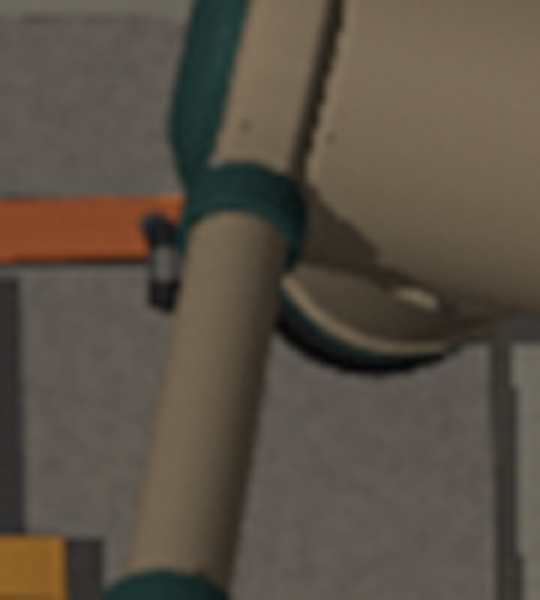

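The arm hides the bumper in this view; only the bar, now about level, shows at the left (row ~230 of the crop). I'll carry on by feel.

{"method": "servo_tool", "body": {
  "increments": [
    [0.07,0.01,0,0,0,0,1],
    [0.07,0.01,0,0,0,0,1],
    [0.06,0.01,0,0,0,0,1],
    [0,0,0,0,0,0,1],
    [0,0,0,0,0,0,1]
  ]
}}

```text
clock: 8.65
position: [0.6284, -0.0696, 0.0239]
ee_rot: [-0.0, 1.0, 0.012, -0.001]
contact_force: [-3.8, 2.3, 2.4]
width: 0.0002
gripper_force: 2.0
```

{"method": "servo_tool", "body": {
  "increments": [
    [0.07,0.01,0,0,0,0,1],
    [0.07,0.01,0,0,0,0,1],
    [0.06,0.01,0,0,0,0,1],
    [0,0,0,0,0,0,1],
    [0,0,0,0,0,0,1]
  ]
}}

```text
clock: 9.15
position: [0.6289, -0.0697, 0.0239]
ee_rot: [-0.0, 1.0, 0.013, -0.002]
contact_force: [-7.9, 1.9, 5.1]
width: 0.0001
gripper_force: 3.5
```

{"method": "servo_tool", "body": {
  "increments": [
    [0.06,0,0,0,0,0,1],
    [0.06,0,0,0,0,0,1],
    [0.06,0,0,0,0,0,1],
    [0.04,0,0,0,0,0,1],
    [0,0,0,0,0,0,1]
  ]
}}

```text
clock: 9.65
position: [0.6292, -0.0697, 0.0239]
ee_rot: [-0.0, 1.0, 0.013, -0.004]
contact_force: [-10.2, 0.9, 6.3]
width: 0.0002
gripper_force: 5.3
```

{"method": "servo_tool", "body": {
  "increments": [
    [0.06,0,0,0,0,0,1],
    [0.06,0,0,0,0,0,1],
    [0.03,0,0,0,0,0,1],
    [0,0,0,0,0,0,1],
    [0,0,0,0,0,0,1]
  ]
}}

```text
clock: 10.15
position: [0.6296, -0.0697, 0.0239]
ee_rot: [-0.0, 1.0, 0.013, -0.005]
contact_force: [-11.9, 0.7, 8.8]
width: 0.0004
gripper_force: 6.3
```

{"method": "servo_tool", "body": {
  "increments": [
    [0,0,-0.05,0,0,0,1],
    [0,0,-0.05,0,0,0,1],
    [0,0,-0.05,0,0,0,1],
    [0,0,0,0,0,0,1],
    [0,0,0,0,0,0,1]
  ]
}}

```text
clock: 10.65
position: [0.6299, -0.0697, 0.024]
ee_rot: [-0.0, 1.0, 0.013, -0.005]
contact_force: [-9.9, 0.2, 1.2]
width: 0.0001
gripper_force: 4.9
```

{"method": "servo_tool", "body": {
  "increments": [
    [0.05,0,-0.01,0,0,0,1],
    [0.05,0,-0.01,0,0,0,1],
    [0.05,0,-0.01,0,0,0,1],
    [0.05,0,-0.01,0,0,0,1],
    [0,0,0,0,0,0,1]
  ]
}}

```text
clock: 11.15
position: [0.6303, -0.0697, 0.0241]
ee_rot: [-0.0, 1.0, 0.013, -0.007]
contact_force: [-12.1, -0.3, 3.0]
width: 0.0002
gripper_force: 6.1
```

{"method": "servo_tool", "body": {
  "increments": [
    [0,0,0,0,0,0,1],
    [0,0,0,0,0,0,1],
    [0,0,0,0,0,0,1],
    [0,0,0,0,0,0,1],
    [0,0,0,0,0,0,1]
  ]
}}

```text
clock: 11.65
position: [0.6303, -0.0697, 0.024]
ee_rot: [-0.0, 1.0, 0.013, -0.007]
contact_force: [-12.1, -0.5, 2.8]
width: 0.0001
gripper_force: 6.1
```

{"method": "servo_tool", "body": {
  "increments": [
    [0.06,0,-0.01,0,0,0,1],
    [0.06,0,-0.01,0,0,0,1],
    [0,0,0,0,0,0,1],
    [0,0,0,0,0,0,1],
    [0,0,0,0,0,0,1]
  ]
}}

```text
clock: 12.15
position: [0.6306, -0.0697, 0.0241]
ee_rot: [-0.0, 1.0, 0.013, -0.008]
contact_force: [-13.3, -0.6, 2.6]
width: -0.0002
gripper_force: 6.8
```

{"method": "servo_tool", "body": {
  "increments": [
    [0,0,0,0,0,0,1],
    [0,0,0,0,0,0,1],
    [0,0,0,0,0,0,1],
    [0,0,0,0,0,0,1],
    [0,0,0,0,0,0,1]
  ]
}}

```text
clock: 12.65
position: [0.6306, -0.0697, 0.0241]
ee_rot: [-0.0, 1.0, 0.013, -0.008]
contact_force: [-13.4, -0.5, 2.5]
width: 0.0001
gripper_force: 6.8
```

{"method": "servo_tool", "body": {
  "increments": [
    [0,0,0,0,0,0,1],
    [0,0,0,0,0,0,1],
    [0,0,0,0,0,0,1],
    [0,0,0,0,0,0,1],
    [0,0,0,0,0,0,1]
  ]
}}

```text
clock: 13.15
position: [0.6306, -0.0697, 0.0241]
ee_rot: [-0.0, 1.0, 0.013, -0.008]
contact_force: [-14.1, -0.3, 2.8]
width: 0.0002
gripper_force: 6.8
```

{"method": "servo_tool", "body": {
  "increments": [
    [-0.15,0,0,0,0,0,1],
    [-0.15,0,0,0,0,0,1],
    [-0.15,0,0,0,0,0,1],
    [-0.15,0,0,0,0,0,1],
    [-0.15,0,0,0,0,0,1]
  ]
}}

```text
clock: 13.65
position: [0.6291, -0.07, 0.0249]
ee_rot: [-0.0, 1.0, 0.013, -0.001]
contact_force: [-2.7, 0.7, -2.8]
width: 0.0001
gripper_force: 1.6
```

{"method": "servo_tool", "body": {
  "increments": [
    [-0.15,0,0,0,0,0,1],
    [-0.15,0,0,0,0,0,1],
    [-0.3,0,0,0,0,0,1],
    [-0.5,0,0,0,0,0,1],
    [-1,0,0,0,0,0,1]
  ]
}}

```text
clock: 14.15
position: [0.6106, -0.0709, 0.0267]
ee_rot: [0.0, 1.0, 0.013, 0.002]
contact_force: [1.0, 0.6, -0.7]
width: -0.0002
gripper_force: 0.0
```

{"method": "servo_tool", "body": {
  "increments": [
    [-2,0,0,0,0,0,1],
    [-3,0,-2,0,0,0,1],
    [-4,0,-4,0,0,0,1],
    [-4,0,-4,0,0,0,1],
    [0,0,0,0,0,0,1]
  ]
}}

```text
clock: 14.65
position: [0.486, -0.0736, 0.1208]
ee_rot: [0.001, 1.0, 0.012, 0.002]
contact_force: [1.0, 0.2, -0.3]
width: -0.0002
gripper_force: 0.0
```

```bash
python3 - <<'E'
from h import *
c,im=snap('wrist','w2.png')
print(manip.get_state()['position'])
for l,z in dict(pin=.018,bar_push=.018,stop_zero=.024,keeper_face=.020,keeper_tab=.046).items():
    for r in finder.tip_of(l,'wrist')[:2]:
        print(l,round(r['p'],2),np.round(r['at'],1),np.round(atz(c,r['at'],z),4))
E
```

```text
[ 0.48800768 -0.0738005   0.11927537]
keeper_face 0.75 [148.7 141.5] [0.5451 0.0341 0.02  ]
keeper_face 0.55 [136.5 198.2] [0.509 0.046 0.02 ]
keeper_tab 0.6 [139.8 200.5] [0.5135 0.0313 0.046 ]
```

View pics/w2.png

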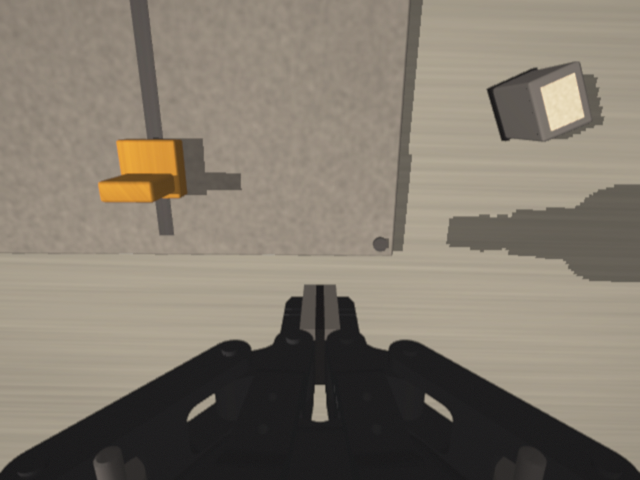

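The keeper is at (150,170) in the wrist view, with its tab face at x≈0.513, y≈0.032. I'll go behind the tab.

{"method": "servo_tool", "body": {
  "increments": [
    [-0.2,-3.5,0,0,0,0,1],
    [-0.1,-3.5,0,0,0,0,1],
    [0,-3.55,0,0,0,0,1],
    [0,0,3.7,0,0,0,1],
    [0,0,3.7,0,0,0,1]
  ]
}}

```text
clock: 15.45
position: [0.4846, 0.0332, 0.0417]
ee_rot: [0.0, 1.0, 0.014, 0.001]
contact_force: [0.7, -0.6, -0.7]
width: 0.0003
gripper_force: 0.0
```

{"method": "servo_tool", "body": {
  "increments": [
    [0,0,0,0,0,0,1],
    [0.5,0,0,0,0,0,1],
    [0.4,0,0,0,0,0,1],
    [0.4,0,0,0,0,0,1],
    [0.4,0,0,0,0,0,1]
  ]
}}

```text
clock: 15.95
position: [0.5017, 0.032, 0.044]
ee_rot: [0.0, 1.0, 0.012, 0.001]
contact_force: [-0.8, -1.3, -0.1]
width: -0.0002
gripper_force: 0.0
```

{"method": "servo_tool", "body": {
  "increments": [
    [0.3,0,0,0,0,0,1],
    [0.3,0,0,0,0,0,1],
    [0.3,0,0,0,0,0,1],
    [0.3,0,0,0,0,0,1],
    [0.3,0,0,0,0,0,1]
  ]
}}

```text
clock: 16.45
position: [0.5149, 0.0326, 0.0427]
ee_rot: [0.0, 1.0, 0.013, -0.0]
contact_force: [-1.8, -0.9, -0.0]
width: -0.0001
gripper_force: 0.9
```

{"method": "servo_tool", "body": {
  "increments": [
    [0.5,0,0,0,0,0,1],
    [0.5,0,0,0,0,0,1],
    [0.5,0,0,0,0,0,1],
    [0.5,0,0,0,0,0,1],
    [0.5,0,0,0,0,0,1]
  ]
}}

```text
clock: 16.95
position: [0.5404, 0.0331, 0.0426]
ee_rot: [0.0, 1.0, 0.013, -0.0]
contact_force: [-2.6, -1.2, -0.1]
width: -0.0001
gripper_force: 0.9
```

{"method": "servo_tool", "body": {
  "increments": [
    [0.5,0,0,0,0,0,1],
    [0.5,0,0,0,0,0,1],
    [0.5,0,0,0,0,0,1],
    [0.5,0,0,0,0,0,1],
    [0.5,0,0,0,0,0,1]
  ]
}}

```text
clock: 17.45
position: [0.5654, 0.0338, 0.0427]
ee_rot: [0.0, 1.0, 0.013, -0.0]
contact_force: [-2.2, -1.4, 0.8]
width: 0.0003
gripper_force: 0.9
```

{"method": "servo_tool", "body": {
  "increments": [
    [0.4,0,0,0,0,0,1],
    [0.3,0,0,0,0,0,1],
    [0.2,0,0,0,0,0,1],
    [0.2,0,0,0,0,0,1],
    [0.2,0,0,0,0,0,1]
  ]
}}

```text
clock: 17.95
position: [0.578, 0.0342, 0.0427]
ee_rot: [0.0, 1.0, 0.012, -0.0]
contact_force: [-2.3, -1.2, -0.1]
width: 0.0
gripper_force: 0.8
```

{"method": "servo_tool", "body": {
  "increments": [
    [0.15,0,0,0,0,0,1],
    [0.15,0,0,0,0,0,1],
    [0.15,0,0,0,0,0,1],
    [0.15,0,0,0,0,0,1],
    [0.1,0,0,0,0,0,1]
  ]
}}

```text
clock: 18.45
position: [0.5852, 0.0344, 0.0428]
ee_rot: [0.0, 1.0, 0.012, 0.0]
contact_force: [-1.0, -2.0, -0.1]
width: -0.0002
gripper_force: 0.8
```

{"method": "servo_tool", "body": {
  "increments": [
    [0.08,0,0,0,0,0,1],
    [0.08,0,0,0,0,0,1],
    [0.08,0,0,0,0,0,1],
    [0.06,0,0,0,0,0,1],
    [0,0,0,0,0,0,1]
  ]
}}

```text
clock: 18.95
position: [0.5882, 0.0345, 0.0428]
ee_rot: [-0.0, 1.0, 0.012, 0.0]
contact_force: [-1.1, -1.6, -0.2]
width: 0.0001
gripper_force: 0.6
```

{"method": "servo_tool", "body": {
  "increments": [
    [0.06,0,0,0,0,0,1],
    [0.06,0,0,0,0,0,1],
    [0.06,0,0,0,0,0,1],
    [0.06,0,0,0,0,0,1],
    [0,0,0,0,0,0,1]
  ]
}}

```text
clock: 19.45
position: [0.5906, 0.0345, 0.0428]
ee_rot: [0.0, 1.0, 0.012, 0.0]
contact_force: [-1.1, -0.3, 0.8]
width: -0.0001
gripper_force: 0.6
```

{"method": "servo_tool", "body": {
  "increments": [
    [0.06,0,0,0,0,0,1],
    [0.06,0,0,0,0,0,1],
    [0.06,0,0,0,0,0,1],
    [0,0,0,0,0,0,1],
    [0,0,0,0,0,0,1]
  ]
}}

```text
clock: 19.95
position: [0.5924, 0.0346, 0.0428]
ee_rot: [0.0, 1.0, 0.012, 0.0]
contact_force: [-1.2, -1.1, -0.3]
width: -0.0001
gripper_force: 0.5
```

{"method": "servo_tool", "body": {
  "increments": [
    [0.06,0,0,0,0,0,1],
    [0.06,0,0,0,0,0,1],
    [0.06,0,0,0,0,0,1],
    [0,0,0,0,0,0,1],
    [0,0,0,0,0,0,1]
  ]
}}

```text
clock: 20.45
position: [0.5942, 0.0346, 0.0428]
ee_rot: [0.0, 1.0, 0.012, 0.0]
contact_force: [-1.5, -0.7, -0.4]
width: -0.0001
gripper_force: 0.6
```

{"method": "servo_tool", "body": {
  "increments": [
    [0.06,0,0,0,0,0,1],
    [0.06,0,0,0,0,0,1],
    [0.06,0,0,0,0,0,1],
    [0,0,0,0,0,0,1],
    [0,0,0,0,0,0,1]
  ]
}}

```text
clock: 20.95
position: [0.5948, 0.0346, 0.0427]
ee_rot: [0.0, 1.0, 0.013, -0.001]
contact_force: [-5.1, -1.6, 4.1]
width: -0.0002
gripper_force: 2.6
```

{"method": "servo_tool", "body": {
  "increments": [
    [0.05,0,0,0,0,0,1],
    [0.05,0,0,0,0,0,1],
    [0.05,0,0,0,0,0,1],
    [0,0,0,0,0,0,1],
    [0,0,0,0,0,0,1]
  ]
}}

```text
clock: 21.45
position: [0.5952, 0.0346, 0.0427]
ee_rot: [0.0, 1.0, 0.013, -0.002]
contact_force: [-7.9, -1.0, 4.7]
width: -0.0003
gripper_force: 3.5
```

{"method": "servo_tool", "body": {
  "increments": [
    [0.05,0,-0.04,0,0,0,1],
    [0.05,0,-0.04,0,0,0,1],
    [0.05,0,-0.02,0,0,0,1],
    [0,0,0,0,0,0,1],
    [0,0,0,0,0,0,1]
  ]
}}

```text
clock: 21.95
position: [0.5952, 0.0346, 0.0428]
ee_rot: [0.0, 1.0, 0.013, -0.004]
contact_force: [-7.9, -1.3, 2.4]
width: 0.0003
gripper_force: 4.0
```

{"method": "servo_tool", "body": {
  "increments": [
    [0.05,0,0,0,0,0,1],
    [0.05,0,0,0,0,0,1],
    [0.02,0,0,0,0,0,1],
    [0,0,0,0,0,0,1],
    [0,0,0,0,0,0,1]
  ]
}}

```text
clock: 22.45
position: [0.5953, 0.0346, 0.0428]
ee_rot: [0.0, 1.0, 0.013, -0.005]
contact_force: [-10.4, -1.9, 5.2]
width: 0.0002
gripper_force: 5.1
```

{"method": "servo_tool", "body": {
  "increments": [
    [-0.12,0,0,0,0,0,1],
    [-0.12,0,0,0,0,0,1],
    [-0.12,0,0,0,0,0,1],
    [-0.12,0,0,0,0,0,1],
    [-0.12,0,0,0,0,0,1]
  ]
}}

```text
clock: 22.95
position: [0.5952, 0.0348, 0.0438]
ee_rot: [-0.0, 1.0, 0.012, 0.001]
contact_force: [-0.1, 0.2, 0.5]
width: 0.0
gripper_force: 0.2
```

{"method": "servo_tool", "body": {
  "increments": [
    [-0.15,0,0,0,0,0,1],
    [-0.3,0,0,0,0,0,1],
    [-0.5,0,0,0,0,0,1],
    [-1,0,-1,0,0,0,1],
    [-1,0,-4,0,0,0,1]
  ]
}}

```text
clock: 23.45
position: [0.5605, 0.034, 0.0911]
ee_rot: [-0.0, 1.0, 0.012, -0.005]
contact_force: [0.2, -0.4, 0.7]
width: -0.0004
gripper_force: 0.0
```

{"method": "servo_tool", "body": {
  "increments": [
    [0,1.5,-4,0,0,0,1],
    [0,1.5,-4,0,0,0,1],
    [1,1.5,-2,0,0,0,1],
    [0,0,0,0,0,0,1],
    [0,0,0,0,0,0,1]
  ]
}}

```text
clock: 23.95
position: [0.5747, -0.0107, 0.194]
ee_rot: [-0.0, 1.0, 0.012, 0.0]
contact_force: [0.0, -0.9, 0.3]
width: 0.0
gripper_force: 0.0
```

```bash
python3 - <<'E'
from h import *
c,im=snap('wrist','w3.png')
print(manip.get_state()['position'])
E
```

```text
[ 0.57402986 -0.01033912  0.19287969]
```

View pics/w3.png

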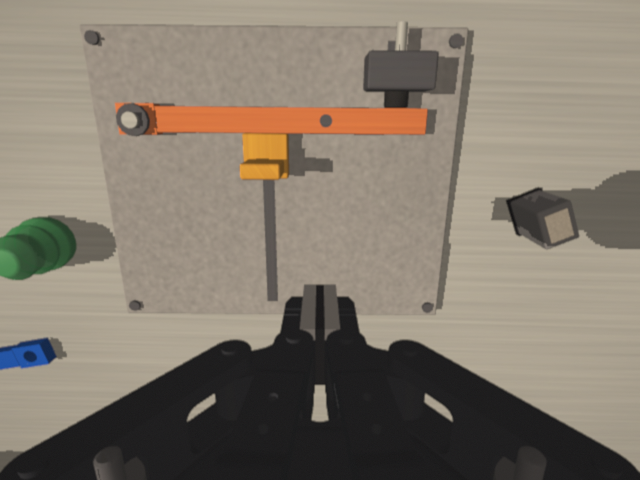

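The bar's front edge meets the bumper at (396,107), and the keeper face sits against the rear edge at (265,134). The gripper is clear, so I'm handing in.

```bash
python3 -c "
from h import *
print(manip.sign_off())"
```

```text
the job is handed in; nothing more can be done
None
```

I pressed the bar onto the bumper at about 12 N for over a second, slid the keeper up snug behind it, released everything and handed the job in at about 24 s; the final picture shows both contacts closed, but no verdict was returned.

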